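Empty the offcut tray into the scrap box and shut it

TASK

Slide the open orange scrap box along its rails until it is fully home against the tipping stand, then tip the tray by its dowel handle so that all five wood offcuts tumble into the box. Lower the empty tray gently back down to level without letting it drop, then swing the box's green lid over and press down firmly on its yellow spot until it is fully shut. Leave the jar, the little plane and the gouge where they are.

Things in the scene. Friction and masses are not known exactly. Their poses are not given: they have to be found in the camera images.
- station: fixed level wooden base board, 200 (x) x 500 (y) x 12 mm, carrying all that moves; position and yaw vary. Origin: on the bench, below the middle of the tray's hinge line; the board spans y = -310 to +190 mm. Tray stand on its +y side (two cheeks 127 mm high, y = 12 to 178, outer faces x = +-93 mm), scrap box on its -y side. The points' axes are parallel to its own when their joints are 0
- box (a joint): how far the scrap box is slid out along its rails, m: 0 = fully home against the stand, up to 0.12 towards the station's -y; starts 0.06 to 0.11. Friction about 3 N; it cannot leave the rails. Orange open box, 160 (x) x 180 (y) x 90 mm outside, walls and floor 6 mm, rim 104 mm above the bench; when home its centre is 84 mm to the -y side of the station's origin
- box_in (a point): centre of the scrap box's inner floor, 20 mm above the bench; axes along the box. The inside is 148 (x) x 168 (y) x 84 mm deep
- box_push (a point): middle of the box's outer end wall (the -y end, paper label), on its outside face, 59 mm above the bench: push here towards the station's +y to slide the box home
- tray (a joint): tip angle of the tray, rad: 0 = level, at rest on its stand; 1.0 = fully tipped, at its stop. The hinge lies along the station's x; the +y end rises and the offcuts slide over the open -y lip into the box. About 0.5 kg; it falls back by itself when let go, so follow it down. Offcuts slide fully at about 0.9 or more
- tray_hinge (a point): middle of the tray's hinge line, 127 mm above the bench, above the station's origin; moves with the tray. In the level tray's frame the wooden tray spans x = -75 to +75 mm, y = -18 (open pouring lip) to +175 mm, grey floor top at z = 0, dark walls 40 mm high
- tray_handle (a point): middle of the tray's handle: a round dowel, 16 mm thick, along the station's x, 150 mm free between two uprights (6 mm thick, 30 mm wide). With the tray level it is 120 mm to the +y side of the hinge line and 110 mm above it (237 mm above the bench), so it swings on a 163 mm radius. Push it towards the station's -y to tip the tray
- lid (a joint): lid angle, rad: 0 = fully shut, 1.57 = upright; starts 1.35 to 1.75. The lid has a stiff hinge and stays where it is left (about 3 N at its free edge moves it)
- lid_hinge (a point): middle of the lid's hinge line, along the station's y, on the rim of the box's -x (robot) side, 104 mm above the bench. The green lid is 160 mm from hinge to free edge, 150 mm wide, 7 mm thick; when shut its top is 8 mm above the hinge line and a slot is left at the box's +y end, under the tray's lip
- lid_pad (a point): centre of a yellow spot, 36 mm wide, on the outer (upper when shut) face of the lid, 125 mm from the hinge; on the open lid it faces the robot. Its z axis points out of that face. Push here to close the lid and press down on it
- jar: bystander: amber glass jar with dark cap, 60 mm diameter, 85 mm high, upright; origin at the centre of its underside
- plane: bystander: small brass and wood finger plane, 90 x 34 x 41 mm; origin at the centre of its underside, long along its x
- gouge: bystander: gouge with a pale wooden handle, 200 mm long, lying on the bench along its x; origin under its middle
- offcut1: wooden offcut block, 30 x 24 x 24 mm, 12 to 30 g, loose on the tray's floor at the start; origin at the centre of its underside
- offcut2: wooden offcut block, 26 x 26 x 22 mm, 12 to 30 g, loose on the tray's floor at the start; origin at the centre of its underside
- offcut3: wooden offcut block, 32 x 24 x 25 mm, 12 to 30 g, loose on the tray's floor at the start; origin at the centre of its underside
- offcut4: wooden offcut block, 28 x 25 x 23 mm, 12 to 30 g, loose on the tray's floor at the start; origin at the centre of its underside
- offcut5: wooden offcut block, 34 x 24 x 24 mm, 12 to 30 g, loose on the tray's floor at the start; origin at the centre of its underside
Things that resemble listed ones, but are neither listed nor needed, are in the scene too. Leave any blue look-alike of the offcut3 alone.

How it is judged:
By the outcome, as a careful person would: the job done as asked, in the order asked, and still so for the second after the job is handed in, with the robot touching nothing.
It also fails if it takes over 72 s, if anything falls off the work surface, if the arm or the gripper's body presses on something with over 40 N, if the wrist force passes 120 N, or if a joint passes its speed limit or range.

ROBOT

A 6-joint arm with a two-finger parallel gripper is mounted at the origin on the work surface. World frame = base frame: x ahead of the robot, y to its left, z up, the work surface at z = 0. Lengths are in m, angles in degrees, forces in N, time in s.
With the tool pointing down it reaches from about 0.375 to 0.9 m from the base axis. Payload 3.1 kg.
Tool frame: the origin (TCP) lies at the very end of the fingers, on their centre line; the grasp point (between the pads) lies 19 mm behind it (bot.tcp_to_grasp is the distance from the TCP to the grasp point, in m); z points along the fingers, y is the line along which they close (so a half turn about z gives the same grasp; the last joint's range is limited). The gripper opens to 87 mm and grips with 3 to 60 N. Pads are 19 mm wide; open, the fingers measure 117 mm over their backs; the gripper's body (75 mm by 190 mm) begins 51 mm behind the grasp point.
Start: joints at [-83.451, 30.224, 82.088, -0, 67.689, -10.227], TCP at [0.18, -0.598, 0.223] pointing down, gripper open.
Joint ranges: [-176.69, 176.69], [-43.24, 126.21], [12.49, 139.97], [-82, 262], [0, 151.66], [-163.58, 163.58]. Speed limits (degrees/s): [159.86, 159.86, 180, 180, 180, 180].

INTERFACE

Orientations are given as a 3x3 rotation matrix whose columns are the frame's x, y, z axes.
In Python, from rig import telemetry, capture, camera_info, job, bot gives the robot as it stands. The module is installed in compiled form; this text tells all that it offers.
- The arm moves only by the tool carry_out, never from a script. Its argument "deltas" is a list that holds one entry, the list of rows, each a list of 7 numbers: the shift along the tool's x, y, z scaled (see below), then the turn, a rotation vector about the tool's x, y, z scaled (see below), then the closure, from -1 (fully open) to 1 (shut). In form: [[[dx, dy, dz, ax, ay, az, claw], ...]]. A call has exactly 10 rows; each row is the pose to reach, as a shift and turn from the pose commanded when the call began, along the tool's axes at that moment, turning the shorter way round; what a row does not reach only later rows make up. The controller multiplies each number of a shift by 15 cm and each number of a turn by 360 degrees. A row lasts 1/12 s, in which the tool goes at most 41.7 mm and 7.16 degrees, less where a joint would pass 70% of its speed; a pose out of reach is approached as far as the arm can. A call with a number of a shift or a turn outside -1 to 1 is refused whole. A call with a gripper value outside its range is refused whole. The fingers move at their own pace and stop on an object; the grip force is fixed at half the most. Time passes only in rows, so rows that repeat a pose let the fingers close, or fill a call up. It gives the time, the measured TCP pose, the force, the opening and the grip force at its end, in the units of the state.
- telemetry.read_state(): the state, without advancing time (a new reading comes with each control period).
- capture(name): name is "scene" or "top" or "wrist"; returns the picture (420x560x3 uint8, red, green, blue); there is no depth.
- camera_info(name): a dict with "mtx" (3x3 intrinsics, pixels), "cam_to_world" (4x4, takes a point from camera to world coordinates); the wrist camera has in their place "T_tool_cam" (4x4, takes a point from camera to tool coordinates, whose origin is the TCP and whose axes are the flange's). Camera axes: x right, y down, z forward; pixel columns grow to the right and rows downward; lengths in m; the calibration is good to about 2 mm. A picture is of the moment at which its call begins: read the wrist's pose just before it. camera_info takes no time and is no camera call.
- job.hand_in(): hands the job in; it is judged then, once.
The state is a dict: "time_s": time; "joint_positions": joint angles; "qvel": joint speeds; "tau": joint torques, N m; "position": TCP position; "tcp_rot": TCP orientation; "force": force on the tool from outside, world axes, zero at the start; "moment": the same for the moment, N m; "opening": opening from 0.0 (shut) to 1.0 (fully open); "grasp_force": force on a finger pad.
Only numpy, scipy, OpenCV 4.12 (cv2) and the standard library are available. Lean on these libraries where they do the work, as an engineer would, in place of code of your own. Each camera call takes 0.05 s, during which the arm holds its last target. There are 200 camera calls.

## Working session

There is one attempt and no reset: what is moved stays moved. The work goes in short steps, Python scripts to look and compute and a tool call to move; the robot and the scene stay as the last step left them, time stands still between calls to the robot, and variables do not carry over. Pictures are saved under pics/ and viewed, at most 10 in all, crops included, and the job is handed in when it is done.

Besides the shell and the picture viewer there is one more tool, called after "Call:" by a JSON object that holds its "fn" and its "kwargs", one argument or row to a line. carry_out: Moves the arm, as the interface text tells. Its arguments: {"type":"object","properties":{"deltas":{"type":"array","items":{"type":"array","items":{"type":"array","items":{"type":"number"}}}}},"required":["deltas"]}

```bash
mkdir -p pics
python3 - <<'E'
from rig import *
import cv2,numpy as np
for n in("scene","top"):
    cv2.imwrite(f"pics/{n}0.png",capture(n)[:,:,::-1])
    i=camera_info(n);print(n,np.round(i["mtx"],1).tolist(),np.round(i["cam_to_world"],3).tolist())
s=telemetry.read_state();print(s["time_s"],np.round(s["position"],3),np.round(s["tcp_rot"],3).tolist(),s["force"])
E
```

```text
scene [[432.2, 0.0, 279.0], [0.0, 432.2, 214.5], [0.0, 0.0, 1.0]] [[-0.684, 0.463, -0.563, 1.055], [0.729, 0.417, -0.543, 0.624], [-0.016, -0.782, -0.623, 0.816], [0.0, 0.0, 0.0, 1.0]]
top [[396.2, 0.0, 273.4], [0.0, 396.2, 214.6], [0.0, 0.0, 1.0]] [[0.014, -0.99, 0.138, 0.354], [-0.999, -0.019, -0.038, 0.053], [0.041, -0.137, -0.99, 1.052], [0.0, 0.0, 0.0, 1.0]]
0.1 [ 0.18  -0.598  0.222] [[0.957, 0.289, -0.0], [0.289, -0.957, 0.002], [0.0, -0.002, -1.0]] [-0.81557602 -0.01540879 -0.16512857]
```

View pics/scene0.png

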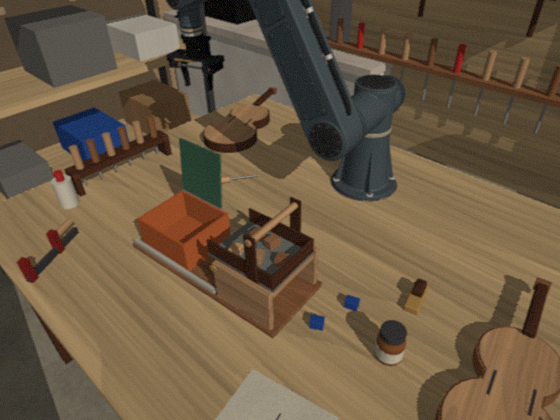

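View pics/top0.png

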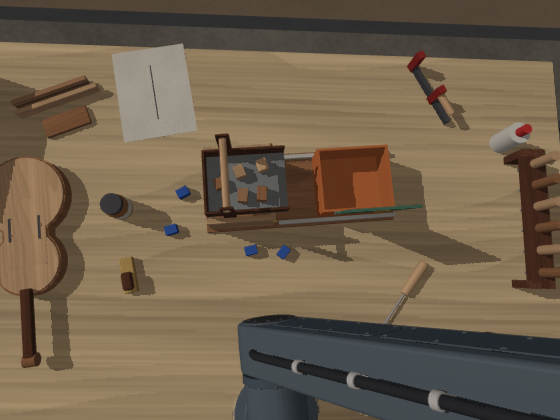

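Scene: the box (scene ~185,230; top ~353,180) is slid out, the lid is upright (scene 200,170), and the tray with offcuts and dowel handle is on the +y side (scene 270,225; top 245,180). The blue blocks (top 183,192; 171,230; 251,250; 284,252) lie on the bench and are decoys. The jar is at top 112,205, the plane at 128,275 and the gouge at 410,285. Next I'll enlarge to measure.

Run:
```python
import cv2
a=cv2.imread("pics/top0.png")[125:245,190:430];cv2.imwrite("pics/tc.png",cv2.resize(a,None,fx=3.33,fy=3.33,interpolation=cv2.INTER_CUBIC)[:600,:800])
a=cv2.imread("pics/scene0.png")[130:340,120:340];cv2.imwrite("pics/sc.png",cv2.resize(a,(628,600),interpolation=cv2.INTER_CUBIC))
```

```text
(no output)
```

View pics/tc.png

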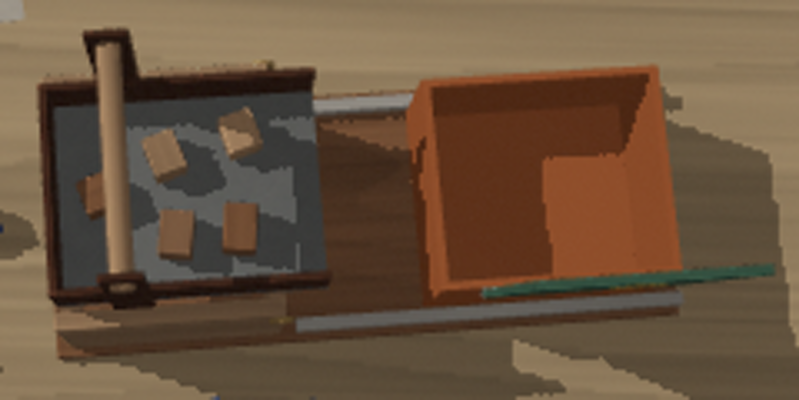

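View pics/sc.png

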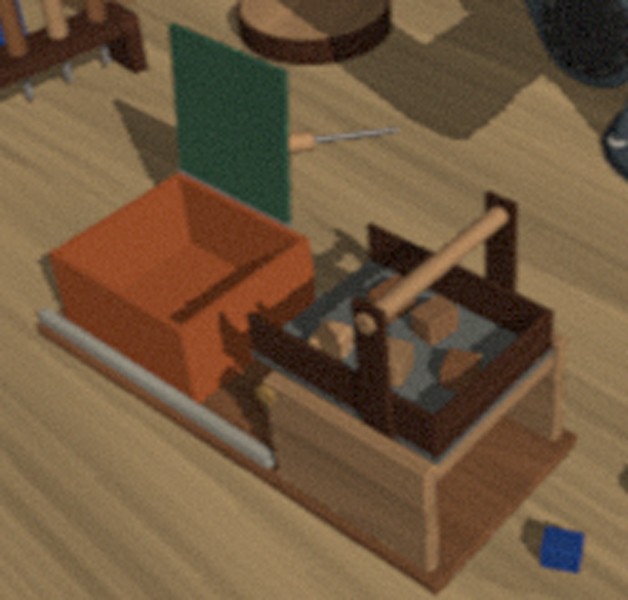

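```bash
cat > fit.py <<'E'
from rig import *
import numpy as np
from scipy.optimize import least_squares
def lidp(y,r,th,d): # station frame; hinge at x=-80
    return [-80+r*np.cos(th),y-84-d,104+r*np.sin(th)]
F=lambda *p:(lambda d,t:list(p))
B=lambda x,y,z:(lambda d,t:[x,y-84-d,z])
L=lambda y,r:(lambda d,t:lidp(y,r,t,d))
T=[((40,86),F(75,175,167)),((314,70),F(75,-18,167)),((328,278),F(-75,-18,167)),((658,66),B(80,-90,104)),((418,80),B(80,90,104)),
((60,357),F(-100,190,6)),((108,45),F(75,120,237)),((120,275),F(-75,120,237)),((775,268),L(-90,160))]
S=[((437,592),F(100,190,6)),((575,437),F(-100,190,12)),((52,257),B(80,-90,104)),((180,175),B(-80,-90,104)),((312,240),B(-80,90,104)),
((170,25),L(-90,160)),((288,70),L(60,160)),((290,222),L(60,3)),((372,225),F(-75,-18,167)),((553,315),F(-75,175,167)),((250,305),F(75,-18,167)),((366,318),F(75,120,237)),((500,213),F(-75,120,237))]
obs=[("top",190+u/3.3333,125+v/3.3333,f) for (u,v),f in T]+[("scene",120+u/2.855,130+v/2.857,f) for (u,v),f in S]
cam={n:camera_info(n) for n in("top","scene")}
def proj(n,p):
    q=np.linalg.inv(cam[n]["cam_to_world"])@np.r_[p,1];k=cam[n]["mtx"]@q[:3];return k[:2]/k[2]
def res(v,raw=0):
    X,Y,a,d,t=v;c,s=np.cos(a),np.sin(a);R=np.array([[c,-s,0],[s,c,0],[0,0,1]]);o=[]
    for n,u,w,f in obs:
        p=R@np.array(f(d*1000,t))/1000+[X,Y,0];o.append(proj(n,p)-[u,w])
    return np.ravel(o)
if __name__=="__main__":
    r=least_squares(res,[.5,.1,0,.08,1.57],loss="soft_l1");print(r.x,np.degrees(r.x[2]));print(np.round(r.fun.reshape(-1,2),1).tolist())
E
python3 fit.py
```

```text
[0.56576697 0.00702464 0.08519668 0.10687888 1.69827518] 4.881410354293145
[[-1.3, -1.5], [0.3, -1.4], [1.0, 0.0], [-0.5, -0.2], [0.4, -0.3], [-1.3, 0.1], [-0.3, -0.6], [-0.0, 0.0], [-0.9, -0.2], [-0.6, -0.5], [1.4, -1.3], [-0.2, -2.4], [0.6, -1.6], [-0.1, -0.9], [0.7, -1.3], [-0.4, 0.3], [-0.5, 0.3], [-0.3, -2.1], [0.6, -2.2], [-1.4, 2.1], [2.0, -0.8], [-0.2, -0.1]]
```

```bash
cat > h.py <<'E'
from rig import *
import numpy as np
from scipy.spatial.transform import Rotation as Ro
a=.0852;O=np.array([.5658,.0070,0]);Rs=Ro.from_euler("z",a).as_matrix()
Rt=Rs@np.diag([1,-1,-1])
def st():
    s=telemetry.read_state();p=Rs.T@(np.array(s["position"])-O)*1000
    print("t",round(s["time_s"],2),"st",np.round(p,1),"F",np.round(Rs.T@np.array(s["force"]),1),"op",round(s["opening"],2));return s,p
def to(x,y,z):
    s,p=st();R=np.array(s["tcp_rot"]);T=O+Rs@np.array([x,y,z])/1000
    print(np.round(R.T@(T-s["position"])/.15,3),np.round(np.degrees(Ro.from_matrix(R.T@Rt).as_rotvec())/360,4))
E
python3 -c "
from h import *
to(10,-360,255);to(0,-325,55)"
```

```text
t 0.1 st [-435.5 -569.7  221.7] F [-0.8  0.1 -0.2] op 1.0
[ 3.195 -0.757 -0.22 ] [-0.0003 -0.      0.033 ]
t 0.1 st [-435.5 -569.7  221.7] F [-0.8  0.1 -0.2] op 1.0
[ 3.177 -0.996  1.114] [-0.0003 -0.      0.033 ]
```

Call:
{"fn": "carry_out", "kwargs": {
  "deltas": [
    [[0.1,-0.025,-0.02,0,0,0.003,1],[0.2,-0.05,-0.04,0,0,0.007,1],[0.3,-0.08,-0.07,0,0,0.01,1],[0.4,-0.1,-0.09,0,0,0.013,1],[0.5,-0.12,-0.11,0,0,0.017,1],[0.6,-0.15,-0.13,0,0,0.02,1],[0.7,-0.17,-0.15,0,0,0.023,1],[0.8,-0.2,-0.18,0,0,0.026,1],[0.9,-0.22,-0.2,0,0,0.03,1],[1,-0.25,-0.22,0,0,0.033,1]]
  ]
}}

```text
time_s: 0.93
position: [0.3138, -0.5186, 0.2552]
tcp_rot: [[0.996, 0.084, -0.0], [0.084, -0.996, 0.001], [-0.0, -0.001, -1.0]]
force: [-0.6, 0.2, 0.0]
opening: 0.326
grasp_force: 0.0
```

```bash
python3 -c "
from h import *
to(10,-360,255)"
```

```text
t 0.93 st [-295.9 -502.3  255.2] F [-0.6  0.3  0. ] op 0.33
[ 2.038e+00 -9.500e-01  2.000e-03] [-0.0001  0.     -0.0002]
```

Call:
{"fn": "carry_out", "kwargs": {
  "deltas": [
    [[0.12,-0.06,0,0,0,0,1],[0.24,-0.11,0,0,0,0,1],[0.36,-0.17,0,0,0,0,1],[0.48,-0.22,0,0,0,0,1],[0.6,-0.28,0,0,0,0,1],[0.72,-0.33,0,0,0,0,1],[0.84,-0.39,0,0,0,0,1],[0.95,-0.44,0,0,0,0,1],[1,-0.46,0,0,0,0,1],[1,-0.46,0,0,0,0,1]]
  ]
}}

```text
time_s: 1.77
position: [0.458, -0.4364, 0.2551]
tcp_rot: [[0.996, 0.088, -0.0], [0.088, -0.996, 0.001], [-0.0, -0.001, -1.0]]
force: [0.1, -0.7, -0.1]
opening: 0.007
grasp_force: 0.0
```

Call:
{"fn": "carry_out", "kwargs": {
  "deltas": [
    [[0.12,-0.06,0,0,0,0,1],[0.24,-0.11,0,0,0,0,1],[0.36,-0.17,0,0,0,0,1],[0.48,-0.22,0,0,0,0,1],[0.6,-0.28,0,0,0,0,1],[0.72,-0.33,0,0,0,0,1],[0.84,-0.39,0,0,0,0,1],[0.95,-0.44,0,0,0,0,1],[1,-0.46,0,0,0,0,1],[1,-0.46,0,0,0,0,1]]
  ]
}}

```text
time_s: 2.6
position: [0.6009, -0.3558, 0.2551]
tcp_rot: [[0.996, 0.087, -0.0], [0.087, -0.996, -0.0], [-0.0, -0.0, -1.0]]
force: [-0.7, 0.2, 0.0]
opening: 0.002
grasp_force: 0.0
```

```bash
python3 -c "
from h import *
to(0,-340,55)"
```

```text
t 2.6 st [   4.1 -364.5  255.1] F [-0.7  0.3  0. ] op 0.0
[-0.027 -0.163  1.334] [-0.      0.      0.0002]
```

Call:
{"fn": "carry_out", "kwargs": {
  "deltas": [
    [[0,0,0.12,0,0,0,1],[0,0,0.24,0,0,0,1],[0,0,0.36,0,0,0,1],[-0.01,0,0.48,0,0,0,1],[-0.01,0,0.6,0,0,0,1],[-0.02,0,0.72,0,0,0,1],[-0.02,0,0.84,0,0,0,1],[-0.03,0,0.95,0,0,0,1],[-0.03,0,1,0,0,0,1],[-0.03,0,1,0,0,0,1]]
  ]
}}

```text
time_s: 3.43
position: [0.5933, -0.3565, 0.1032]
tcp_rot: [[0.996, 0.084, -0.004], [0.084, -0.996, 0.003], [-0.004, -0.003, -1.0]]
force: [-0.1, -0.1, -0.5]
opening: 0.004
grasp_force: 0.0
```

Call:
{"fn": "carry_out", "kwargs": {
  "deltas": [
    [[0,0,0.1,0,0,0,1],[0,0,0.2,0,0,0,1],[0,0,0.3,0,0,0,1],[0,-0.05,0.33,0,0,0,1],[0,-0.1,0.33,0,0,0,1],[0,-0.17,0.33,0,0,0,1],[0,-0.24,0.33,0,0,0,1],[0,-0.31,0.33,0,0,0,1],[0,-0.37,0.33,0,0,0,1],[0,-0.4,0.33,0,0,0,1]]
  ]
}}

```text
time_s: 4.27
position: [0.5907, -0.2946, 0.0568]
tcp_rot: [[0.996, 0.087, 0.0], [0.087, -0.996, 0.0], [0.0, -0.0, -1.0]]
force: [-0.6, -0.0, -0.5]
opening: 0.001
grasp_force: 0.0
```

```bash
python3 -c "
from h import *
to(0,-189,57)"
```

```text
t 4.27 st [  -0.8 -302.6   56.8] F [-0.6  0.  -0.5] op 0.0
[ 0.007 -0.757 -0.001] [-0.     -0.      0.0003]
```

Call:
{"fn": "carry_out", "kwargs": {
  "deltas": [
    [[0,-0.04,0,0,0,0,1],[0,-0.1,0,0,0,0,1],[0,-0.17,0,0,0,0,1],[0,-0.25,0,0,0,0,1],[0,-0.33,0,0,0,0,1],[0,-0.41,0,0,0,0,1],[0,-0.49,0,0,0,0,1],[0,-0.57,0,0,0,0,1],[0,-0.63,0,0,0,0,1],[0,-0.66,0,0,0,0,1]]
  ]
}}

```text
time_s: 5.1
position: [0.5821, -0.1959, 0.0562]
tcp_rot: [[0.996, 0.087, -0.0], [0.087, -0.996, 0.001], [-0.0, -0.001, -1.0]]
force: [-0.0, -2.9, 2.9]
opening: 0.003
grasp_force: 1.9
```

Call:
{"fn": "carry_out", "kwargs": {
  "deltas": [
    [[0,-0.01,0,0,0,0,1],[0,-0.02,0,0,0,0,1],[0,-0.03,0,0,0,0,1],[0,-0.04,0,0,0,0,1],[0,-0.05,0,0,0,0,1],[0,-0.06,0,0,0,0,1],[0,-0.07,0,0,0,0,1],[0,-0.08,0,0,0,0,1],[0,-0.09,0,0,0,0,1],[0,-0.09,0,0,0,0,1]]
  ]
}}

```text
time_s: 5.93
position: [0.5811, -0.1841, 0.056]
tcp_rot: [[0.996, 0.085, -0.0], [0.085, -0.996, 0.0], [-0.0, -0.0, -1.0]]
force: [-0.8, -2.6, 3.3]
opening: 0.002
grasp_force: 1.4
```

```bash
python3 -c "
from h import *
to(0,-189,57)"
```

```text
t 5.93 st [  -1.  -191.7   56. ] F [-1.  -2.6  3.3] op 0.0
[ 0.007 -0.018 -0.007] [-0.0001  0.      0.    ]
```

Pushing at about 3 N; continue slowly until the force rises.

Call:
{"fn": "carry_out", "kwargs": {
  "deltas": [
    [[0,-0.006,0,0,0,0,1],[0,-0.012,0,0,0,0,1],[0,-0.018,0,0,0,0,1],[0,-0.024,0,0,0,0,1],[0,-0.03,0,0,0,0,1],[0,-0.036,0,0,0,0,1],[0,-0.04,0,0,0,0,1],[0,-0.04,0,0,0,0,1],[0,-0.04,0,0,0,0,1],[0,-0.04,0,0,0,0,1]]
  ]
}}

```text
time_s: 6.77
position: [0.5809, -0.1806, 0.0561]
tcp_rot: [[0.996, 0.086, 0.001], [0.086, -0.996, -0.003], [0.0, 0.003, -1.0]]
force: [-0.9, -7.8, 1.9]
opening: 0.01
grasp_force: 4.1
```

Call:
{"fn": "carry_out", "kwargs": {
  "deltas": [
    [[0,-0.01,0,0,0,0,1],[0,-0.02,0,0,0,0,1],[0,-0.03,0,0,0,0,1],[0,-0.03,0,0,0,0,1],[0,-0.03,0,0,0,0,1],[0,-0.03,0,0,0,0,1],[0,-0.03,0,0,0,0,1],[0,-0.03,0,0,0,0,1],[0,-0.03,0,0,0,0,1],[0,-0.03,0,0,0,0,1]]
  ]
}}

```text
time_s: 7.6
position: [0.581, -0.1806, 0.0563]
tcp_rot: [[0.996, 0.087, 0.002], [0.087, -0.996, -0.01], [0.002, 0.01, -1.0]]
force: [-4.2, -20.6, -0.9]
opening: 0.004
grasp_force: 9.3
```

```bash
python3 -c "
from h import *
st()"
```

```text
t 7.6 st [  -0.8 -188.2   56.3] F [ -5.9 -20.2  -0.9] op 0.0
```

Call:
{"fn": "carry_out", "kwargs": {
  "deltas": [
    [[0,0.06,0,0,0,0,1],[0,0.13,0,0,0,0,1],[0,0.2,-0.08,0,0,0,1],[0,0.2,-0.2,0,0,0,1],[0,0.2,-0.34,0,0,0,1],[0,0.2,-0.5,0,0,0,1],[0,0.2,-0.66,0,0,0,1],[0,0.2,-0.8,0,0,0,1],[0,0.2,-0.92,0,0,0,1],[0,0.2,-1,0,0,0,1]]
  ]
}}

```text
time_s: 8.43
position: [0.5833, -0.2031, 0.2076]
tcp_rot: [[0.996, 0.086, 0.001], [0.086, -0.996, 0.001], [0.001, -0.001, -1.0]]
force: [0.0, 0.5, 0.7]
opening: 0.008
grasp_force: 0.0
```

Call:
{"fn": "carry_out", "kwargs": {
  "deltas": [
    [[0,-0.05,-0.12,0,0,0,1],[0,-0.12,-0.25,0,0,0,1],[0,-0.22,-0.38,0,0,0,1],[0,-0.34,-0.5,0,0,0,1],[0,-0.46,-0.6,0,0,0,1],[0,-0.6,-0.65,0,0,0,1],[0,-0.74,-0.65,0,0,0,1],[0,-0.86,-0.65,0,0,0,1],[0,-0.96,-0.65,0,0,0,1],[0,-1,-0.65,0,0,0,1]]
  ]
}}

```text
time_s: 9.27
position: [0.5691, -0.0517, 0.3029]
tcp_rot: [[0.996, 0.088, -0.002], [0.088, -0.996, 0.002], [-0.002, -0.002, -1.0]]
force: [-0.9, 0.4, -0.7]
opening: 0.008
grasp_force: 0.0
```

Run:
```python
from h import *
import cv2
to(0,120,280)
a=capture("scene")[130:340,120:340,::-1];cv2.imwrite("pics/s1.png",cv2.resize(a,(628,600),interpolation=cv2.INTER_CUBIC))
```

```text
t 9.27 st [ -1.7 -58.8 302.9] F [-0.9  0.5 -0.7] op 0.01
[ 0.015 -1.191  0.156] [-0.0004  0.0003  0.0004]
```

View pics/s1.png

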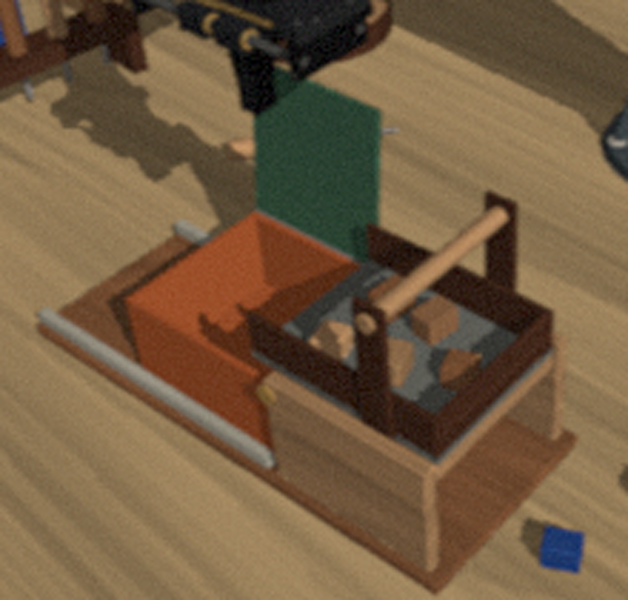

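Call:
{"fn": "carry_out", "kwargs": {
  "deltas": [
    [[0,-0.06,0,0,0,0,0],[0,-0.16,0,0,0,0,0],[0.01,-0.28,0,0,0,0,0],[0.01,-0.4,0,0,0,0,0],[0.01,-0.53,0,0,0,0,0],[0.01,-0.66,0,0,0,0,0],[0.01,-0.78,0,0,0,0,0],[0.01,-0.9,0,0,0,0,0],[0.01,-0.97,0,0,0,0,0],[0.01,-1,0,0,0,0,0]]
  ]
}}

```text
time_s: 10.15
position: [0.5586, 0.096, 0.3033]
tcp_rot: [[0.996, 0.086, -0.001], [0.086, -0.996, 0.0], [-0.001, -0.0, -1.0]]
force: [-0.2, -0.0, 0.3]
opening: 0.496
grasp_force: 0.0
```

Call:
{"fn": "carry_out", "kwargs": {
  "deltas": [
    [[0,-0.06,0,0,0,0,0],[0,-0.12,0,0,0,0,0],[0,-0.17,0,0,0,0,0],[0,-0.19,0.06,0,0,0,0],[0,-0.19,0.12,0,0,0,0],[0,-0.19,0.18,0,0,0,0],[0,-0.19,0.2,0,0,0,0],[0,-0.19,0.2,0,0,0,0],[0,-0.19,0.2,0,0,0,0],[0,-0.19,0.2,0,0,0,0]]
  ]
}}

```text
time_s: 10.98
position: [0.5566, 0.1231, 0.2737]
tcp_rot: [[0.996, 0.085, 0.001], [0.085, -0.996, -0.0], [0.001, 0.0, -1.0]]
force: [0.4, 0.0, 0.1]
opening: 0.498
grasp_force: 0.0
```

Run:
```python
from h import *
import cv2
to(0,120,218)
a=capture("wrist")[:,:,::-1];b=capture("scene")[60:340,160:380,::-1]
cv2.imwrite("pics/w1.png",np.hstack([a,cv2.resize(b,(240,420))[:, :240]]))
```

```text
t 10.98 st [  0.7 116.5 273.7] F [0.4 0.  0.1] op 0.5
[-0.005 -0.023  0.371] [ 0.     -0.0001 -0.    ]
```

View pics/w1.png

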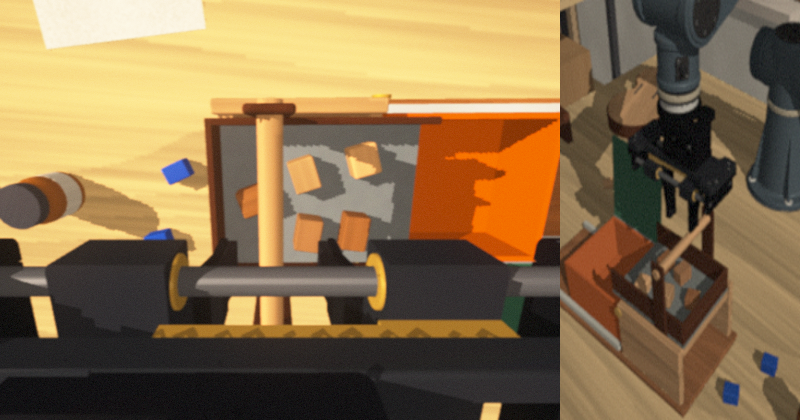

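Call:
{"fn": "carry_out", "kwargs": {
  "deltas": [
    [[0,-0.02,0.04,0,0,0,0],[0,-0.025,0.1,0,0,0,0],[0,-0.025,0.17,0,0,0,0],[0,-0.025,0.24,0,0,0,0],[0,-0.025,0.31,0,0,0,0],[0,-0.025,0.36,0,0,0,0],[0,-0.025,0.37,0,0,0,0.2],[0,-0.025,0.37,0,0,0,0.5],[0,-0.025,0.37,0,0,0,0.5],[0,-0.025,0.37,0,0,0,0.5]]
  ]
}}

```text
time_s: 11.92
position: [0.5564, 0.1272, 0.2185]
tcp_rot: [[0.996, 0.085, 0.001], [0.085, -0.996, 0.0], [0.001, 0.0, -1.0]]
force: [0.2, -1.0, 0.6]
opening: 0.297
grasp_force: 0.0
```

Run:
```python
from h import *
s,p=st();print(s["force"],s["grasp_force"])
H=np.array([0,127]);th0=np.arctan2(110,120);r=np.hypot(110,120)
off=3
for q in np.r_[np.arange(0,1.0,.1),.95,.98,1.0]:
    y,z=r*np.cos(th0+q),r*np.sin(th0+q)+127-19
    print(round(q,2),np.round([-(y-120)/150,-(z-218)/150],3))
```

```text
t 11.92 st [  0.9 120.5 218.5] F [ 0.1 -1.   0.6] op 0.3
[ 0.23020028 -0.98657531  0.55793793] 0.0
0.0 [-0. -0.]
0.1 [ 0.077 -0.076]
0.2 [ 0.162 -0.144]
0.3 [ 0.252 -0.204]
0.4 [ 0.349 -0.254]
0.5 [ 0.45  -0.294]
0.6 [ 0.554 -0.324]
0.7 [ 0.661 -0.343]
0.8 [ 0.769 -0.351]
0.9 [ 0.877 -0.349]
0.95 [ 0.931 -0.344]
0.98 [ 0.963 -0.34 ]
1.0 [ 0.985 -0.336]
```

Call:
{"fn": "carry_out", "kwargs": {
  "deltas": [
    [[0,0.06,-0.03,0,0,0,0.5],[0,0.11,-0.07,0,0,0,0.5],[0,0.15,-0.11,0,0,0,0.5],[0,0.19,-0.14,0,0,0,0.5],[0,0.24,-0.175,0,0,0,0.5],[0,0.285,-0.2,0,0,0,0.5],[0,0.33,-0.23,0,0,0,0.5],[0,0.38,-0.25,0,0,0,0.5],[0,0.43,-0.275,0,0,0,0.5],[0,0.48,-0.29,0,0,0,0.5]]
  ]
}}

```text
time_s: 12.75
position: [0.5628, 0.0568, 0.264]
tcp_rot: [[0.996, 0.085, 0.004], [0.085, -0.996, 0.004], [0.004, -0.003, -1.0]]
force: [-0.5, 5.2, 3.3]
opening: 0.252
grasp_force: 2.5
```

```bash
python3 -c "
from h import *
st()"
```

```text
t 12.75 st [  1.3  49.9 264. ] F [-0.   5.3  3.3] op 0.25
```

Call:
{"fn": "carry_out", "kwargs": {
  "deltas": [
    [[0,0.05,-0.016,0,0,0,0.5],[0,0.1,-0.03,0,0,0,0.5],[0,0.155,-0.04,0,0,0,0.5],[0,0.21,-0.05,0,0,0,0.5],[0,0.265,-0.054,0,0,0,0.5],[0,0.32,-0.057,0,0,0,0.5],[0,0.375,-0.057,0,0,0,0.5],[0,0.43,-0.055,0,0,0,0.5],[0,0.48,-0.05,0,0,0,0.5],[0,0.51,-0.046,0,0,0,0.5]]
  ]
}}

```text
time_s: 13.58
position: [0.5685, -0.0223, 0.268]
tcp_rot: [[0.996, 0.085, -0.001], [0.085, -0.996, -0.001], [-0.001, 0.001, -1.0]]
force: [-0.2, 2.6, 0.1]
opening: 0.253
grasp_force: 0.7
```

Run:
```python
from h import *
import cv2
st()
a=capture("scene")[60:340,100:380,::-1];b=capture("top")[100:260,180:440,::-1]
b=cv2.resize(b,(400,246));c=np.zeros((400,400,3),np.uint8);c[:246]=b
cv2.imwrite("pics/t1.png",np.hstack([cv2.resize(a,(400,400)),c]))
```

```text
t 13.58 st [ 2.00e-01 -2.94e+01  2.68e+02] F [0.  2.6 0.1] op 0.25
```

View pics/t1.png

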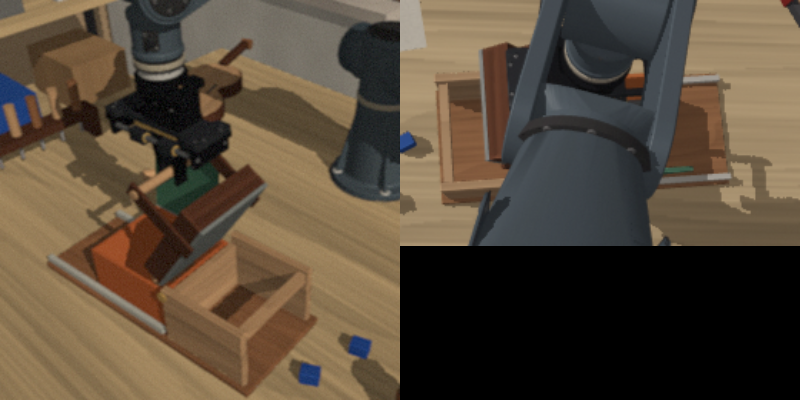

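The tray is at about 0.95 rad. I'll push up to the stop and dwell.

Call:
{"fn": "carry_out", "kwargs": {
  "deltas": [
    [[0,0.02,0,0,0,0,0.5],[0,0.04,0.005,0,0,0,0.5],[0,0.055,0.01,0,0,0,0.5],[0,0.055,0.01,0,0,0,0.5],[0,0.055,0.01,0,0,0,0.5],[0,0.055,0.01,0,0,0,0.5],[0,0.055,0.01,0,0,0,0.5],[0,0.055,0.01,0,0,0,0.5],[0,0.055,0.01,0,0,0,0.5],[0,0.055,0.01,0,0,0,0.5]]
  ]
}}

```text
time_s: 14.52
position: [0.5685, -0.023, 0.2677]
tcp_rot: [[0.996, 0.086, -0.001], [0.086, -0.996, 0.011], [0.0, -0.011, -1.0]]
force: [0.2, 13.4, 6.4]
opening: 0.251
grasp_force: 7.3
```

Call:
{"fn": "carry_out", "kwargs": {
  "deltas": [
    [[0,0,0,0,0,0,0.5],[0,0,0,0,0,0,0.5],[0,0,0,0,0,0,0.5],[0,0,0,0,0,0,0.5],[0,0,0,0,0,0,0.5],[0,0,0,0,0,0,0.5],[0,0,0,0,0,0,0.5],[0,0,0,0,0,0,0.5],[0,0,0,0,0,0,0.5],[0,0,0,0,0,0,0.5]]
  ]
}}

```text
time_s: 15.35
position: [0.5685, -0.023, 0.2677]
tcp_rot: [[0.996, 0.086, -0.001], [0.086, -0.996, 0.011], [0.0, -0.011, -1.0]]
force: [-1.5, 14.6, 6.9]
opening: 0.248
grasp_force: 7.3
```

Run:
```python
from h import *
import cv2
st()
a=capture("wrist")[:,:,::-1];b=capture("scene")[180:280,150:270,::-1]
c=np.zeros((420,240,3),np.uint8);c[:200]=cv2.resize(b,(240,200))
cv2.imwrite("pics/w2.png",np.hstack([a,c]))
```

```text
t 15.35 st [ 2.000e-01 -3.010e+01  2.677e+02] F [-0.3 14.7  6.9] op 0.25
```

View pics/w2.png

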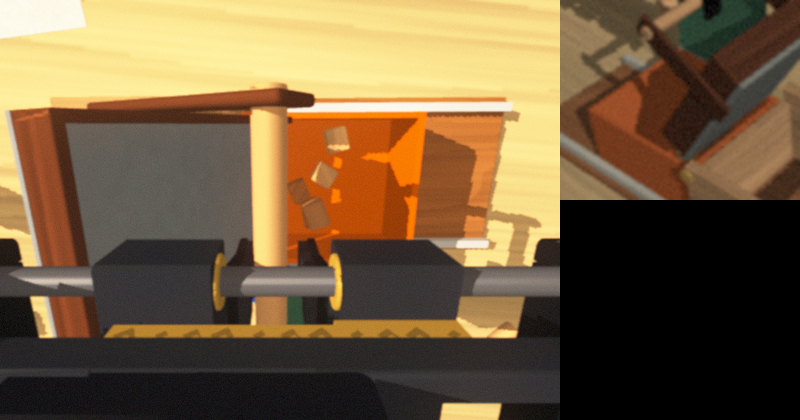

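Call:
{"fn": "carry_out", "kwargs": {
  "deltas": [
    [[0,-0.075,-0.016,0,0,0,0.5],[0,-0.12,-0.02,0,0,0,0.5],[0,-0.165,-0.024,0,0,0,0.5],[0,-0.21,-0.025,0,0,0,0.5],[0,-0.25,-0.025,0,0,0,0.5],[0,-0.295,-0.022,0,0,0,0.5],[0,-0.335,-0.019,0,0,0,0.5],[0,-0.38,-0.014,0,0,0,0.5],[0,-0.425,-0.007,0,0,0,0.5],[0,-0.465,0,0,0,0,0.5]]
  ]
}}

```text
time_s: 16.28
position: [0.5633, 0.0413, 0.2667]
tcp_rot: [[0.996, 0.085, -0.0], [0.085, -0.996, 0.0], [-0.0, -0.0, -1.0]]
force: [0.5, 2.0, -1.1]
opening: 0.248
grasp_force: 1.0
```

Call:
{"fn": "carry_out", "kwargs": {
  "deltas": [
    [[0,-0.04,0.01,0,0,0,0.5],[0,-0.085,0.023,0,0,0,0.5],[0,-0.125,0.037,0,0,0,0.5],[0,-0.165,0.053,0,0,0,0.5],[0,-0.205,0.07,0,0,0,0.5],[0,-0.245,0.09,0,0,0,0.5],[0,-0.285,0.11,0,0,0,0.5],[0,-0.32,0.13,0,0,0,0.5],[0,-0.357,0.155,0,0,0,0.5],[0,-0.392,0.18,0,0,0,0.5]]
  ]
}}

```text
time_s: 17.12
position: [0.5582, 0.0996, 0.2395]
tcp_rot: [[0.996, 0.085, -0.0], [0.085, -0.996, 0.0], [-0.0, -0.0, -1.0]]
force: [-0.1, 1.7, -1.5]
opening: 0.251
grasp_force: 1.2
```

```bash
python3 -c "
from h import *
to(0,118,218)"
```

```text
t 17.12 st [  0.3  93.  239.5] F [ 0.1  1.7 -1.5] op 0.25
[-0.002 -0.167  0.143] [-0.  0.  0.]
```

Call:
{"fn": "carry_out", "kwargs": {
  "deltas": [
    [[0,-0.024,0.02,0,0,0,0.5],[0,-0.048,0.04,0,0,0,0.5],[0,-0.072,0.06,0,0,0,0.5],[0,-0.095,0.08,0,0,0,0.5],[0,-0.115,0.1,0,0,0,0.5],[0,-0.13,0.115,0,0,0,0.5],[0,-0.142,0.127,0,0,0,0.5],[0,-0.152,0.136,0,0,0,0.5],[0,-0.16,0.143,0,0,0,0.5],[0,-0.165,0.145,0,0,0,0.5]]
  ]
}}

```text
time_s: 17.95
position: [0.5563, 0.1238, 0.218]
tcp_rot: [[0.996, 0.085, -0.0], [0.085, -0.996, 0.0], [-0.0, -0.0, -1.0]]
force: [0.1, 3.1, -2.4]
opening: 0.242
grasp_force: 1.4
```

Call:
{"fn": "carry_out", "kwargs": {
  "deltas": [
    [[0,-0.003,0,0,0,0,0.5],[0,-0.006,0,0,0,0,0.5],[0,-0.009,0,0,0,0,0.5],[0,-0.012,0,0,0,0,0.5],[0,-0.015,0,0,0,0,0.5],[0,-0.018,0,0,0,0,0.5],[0,-0.02,0,0,0,0,0.5],[0,-0.02,0,0,0,0,0.5],[0,-0.02,0,0,0,0,0.5],[0,-0.02,0,0,0,0,0.5]]
  ]
}}

```text
time_s: 18.78
position: [0.556, 0.1266, 0.2182]
tcp_rot: [[0.996, 0.085, 0.0], [0.085, -0.996, -0.0], [0.0, 0.0, -1.0]]
force: [-0.6, 0.5, -0.1]
opening: 0.248
grasp_force: 0.0
```

```bash
python3 -c "
from h import *
to(0,120,218)"
```

```text
t 18.78 st [  0.4 120.  218.2] F [-0.5  0.6 -0.1] op 0.25
[-0.003  0.     0.002] [ 0. -0.  0.]
```

Call:
{"fn": "carry_out", "kwargs": {
  "deltas": [
    [[0,0,0,0,0,0,0],[0,0,0,0,0,0,0],[0,0,0,0,0,0,0],[0,0,-0.1,0,0,0,0],[0,0,-0.22,0,0,0,0],[0,0,-0.36,0,0,0,0],[0,0,-0.5,0,0,0,0],[0,0,-0.6,0,0,0,1],[-0.04,0.04,-0.66,0,0,0,1],[-0.1,0.1,-0.7,0,0,0,1]]
  ]
}}

```text
time_s: 19.62
position: [0.5426, 0.1104, 0.3243]
tcp_rot: [[0.996, 0.087, 0.002], [0.087, -0.996, -0.0], [0.002, 0.0, -1.0]]
force: [0.2, 0.5, -0.1]
opening: 0.353
grasp_force: 0.0
```

Call:
{"fn": "carry_out", "kwargs": {
  "deltas": [
    [[-0.1,0.1,0,0,0,0,1],[-0.2,0.2,0,0,0,0,1],[-0.3,0.3,0,0,0,0,1],[-0.4,0.4,0,0,0,0,1],[-0.5,0.5,0,0,0,0,1],[-0.6,0.6,0,0,0,0,1],[-0.7,0.7,0,0,0,0,1],[-0.8,0.8,0,0,0,0,1],[-0.9,0.9,0,0,0,0,1],[-1,1,0,0,0,0,1]]
  ]
}}

```text
time_s: 20.45
position: [0.4031, -0.0525, 0.3223]
tcp_rot: [[0.996, 0.085, -0.003], [0.085, -0.996, 0.001], [-0.002, -0.001, -1.0]]
force: [0.9, -1.1, 1.3]
opening: 0.0
grasp_force: 0.0
```

Run:
```python
from h import *
import cv2
to(-160,-103,230)
a=capture("scene")[40:320,120:400,::-1];b=capture("top")[120:250,180:440,::-1]
c=np.zeros((400,400,3),np.uint8);c[:200]=cv2.resize(b,(400,200))
cv2.imwrite("pics/l1.png",np.hstack([cv2.resize(a,(400,400)),c]))
```

```text
t 20.45 st [-167.2  -45.4  322.3] F [ 0.8 -1.2  1.3] op 0.0
[0.049 0.384 0.615] [-0.0001  0.0004 -0.    ]
```

View pics/l1.png

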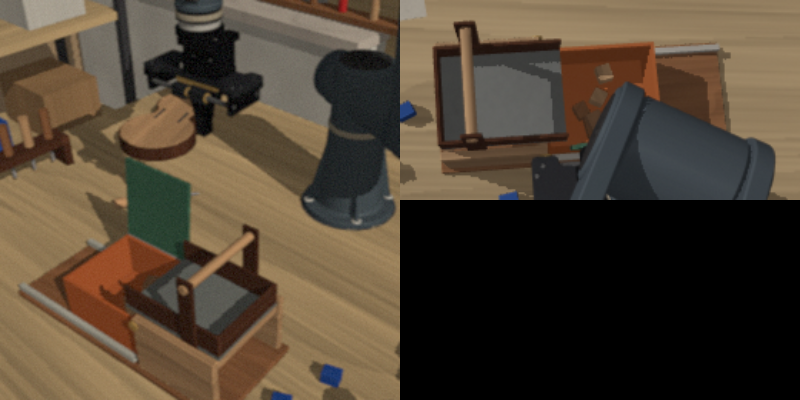

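Run:
```python
from h import *
print(np.round(camera_info("wrist")["T_tool_cam"],3))
w=9.5
for th in [1.7,1.57,1.4,1.2,1.0,.8,.6,.4,.2,.1,0]:
    x=-80+125*np.cos(th)-8*np.sin(th)-w;z=104+125*np.sin(th)+8*np.cos(th);print(th,round(x,1),round(z,1))
```

```text
[[-0.    -0.967 -0.256  0.07 ]
 [ 1.    -0.    -0.001 -0.   ]
 [ 0.    -0.256  0.967 -0.162]
 [ 0.     0.     0.     1.   ]]
1.7 -113.5 226.9
1.57 -97.4 229.0
1.4 -76.1 228.5
1.2 -51.7 223.4
1.0 -28.7 213.5
0.8 -8.2 199.2
0.6 9.1 181.2
0.4 22.5 160.0
0.2 31.4 136.7
0.1 34.1 124.4
0 35.5 112.0
```

Call:
{"fn": "carry_out", "kwargs": {
  "deltas": [
    [[0,0.08,0,0,0,0,1],[0,0.18,0,0,0,0,1],[0,0.28,0.06,0,0,0,1],[0,0.36,0.15,0,0,0,1],[0,0.385,0.26,0,0,0,1],[0,0.385,0.38,0,0,0,1],[0,0.385,0.48,0,0,0,1],[0,0.385,0.57,0,0,0,1],[0,0.385,0.62,0,0,0,1],[0,0.385,0.625,0,0,0,1]]
  ]
}}

```text
time_s: 21.38
position: [0.4093, -0.1084, 0.2279]
tcp_rot: [[0.996, 0.085, -0.004], [0.085, -0.996, 0.002], [-0.004, -0.003, -1.0]]
force: [-0.0, 0.3, 0.6]
opening: 0.001
grasp_force: 0.0
```

```bash
python3 -c "
from h import *
to(-76,-103,228)"
```

```text
t 21.38 st [-165.8 -101.7  227.9] F [-0.   0.3  0.6] op 0.0
[ 0.599  0.009 -0.003] [-0.0004  0.0006  0.    ]
```

Call:
{"fn": "carry_out", "kwargs": {
  "deltas": [
    [[0.05,0.01,0,0,0,0,1],[0.13,0.01,0,0,0,0,1],[0.21,0.01,0,0,0,0,1],[0.28,0.01,0,0,0,0,1],[0.34,0.01,0,0,0,0,1],[0.4,0.01,0,0,0,0,1],[0.45,0.01,0,0,0,0,1],[0.5,0.01,0,0,0,0,1],[0.55,0.01,0,0,0,0,1],[0.6,0.01,0,0,0,0,1]]
  ]
}}

```text
time_s: 22.22
position: [0.5002, -0.1028, 0.2291]
tcp_rot: [[0.996, 0.085, -0.002], [0.085, -0.996, 0.0], [-0.002, -0.001, -1.0]]
force: [-3.2, -0.9, -1.0]
opening: 0.006
grasp_force: 1.4
```

```bash
python3 -c "
from h import *
to(-8,-103,199)"
```

```text
t 22.22 st [ -74.7 -103.9  229.1] F [-3.3 -0.6 -1. ] op 0.01
[ 0.445 -0.005  0.2  ] [-0.0001  0.0003  0.    ]
```

Call:
{"fn": "carry_out", "kwargs": {
  "deltas": [
    [[0.05,0,0.01,0,0,0,1],[0.1,0,0.02,0,0,0,1],[0.155,0,0.037,0,0,0,1],[0.21,0,0.055,0,0,0,1],[0.26,0,0.08,0,0,0,1],[0.31,0,0.105,0,0,0,1],[0.36,0,0.135,0,0,0,1],[0.405,0,0.17,0,0,0,1],[0.445,0,0.2,0,0,0,1],[0.485,0,0.24,0,0,0,1]]
  ]
}}

```text
time_s: 23.05
position: [0.5741, -0.097, 0.1932]
tcp_rot: [[0.996, 0.085, 0.002], [0.085, -0.996, -0.0], [0.002, 0.0, -1.0]]
force: [-0.2, 0.8, 3.3]
opening: 0.005
grasp_force: 1.3
```

```bash
python3 -c "
from h import *
to(22.5,-103,160);to(35,-103,124)"
```

```text
t 23.05 st [  -0.5 -104.3  193.2] F [-0.1  0.8  3.3] op 0.01
[ 0.153 -0.009  0.222] [ 0.0001 -0.0002  0.    ]
t 23.05 st [  -0.5 -104.3  193.2] F [-0.1  0.8  3.3] op 0.01
[ 0.236 -0.009  0.462] [ 0.0001 -0.0002  0.    ]
```

Call:
{"fn": "carry_out", "kwargs": {
  "deltas": [
    [[0.035,0,0.035,0,0,0,1],[0.07,0,0.075,0,0,0,1],[0.105,0,0.12,0,0,0,1],[0.14,0,0.17,0,0,0,1],[0.17,0,0.22,0,0,0,1],[0.2,0,0.27,0,0,0,1],[0.225,0,0.32,0,0,0,1],[0.25,0,0.37,0,0,0,1],[0.27,0,0.42,0,0,0,1],[0.28,0,0.46,0,0,0,1]]
  ]
}}

```text
time_s: 23.88
position: [0.6149, -0.0935, 0.1233]
tcp_rot: [[0.996, 0.085, -0.001], [0.085, -0.996, -0.0], [-0.001, 0.0, -1.0]]
force: [-1.5, -0.0, 1.8]
opening: 0.002
grasp_force: 1.0
```

```bash
python3 -c "
from h import *
to(44,-101,112)"
```

```text
t 23.88 st [  40.3 -104.3  123.3] F [-1.5  0.1  1.8] op 0.0
[ 0.024 -0.022  0.076] [0.     0.0001 0.    ]
```

Press down with small steps.

Call:
{"fn": "carry_out", "kwargs": {
  "deltas": [
    [[0.01,-0.01,0.015,0,0,0,1],[0.02,-0.01,0.03,0,0,0,1],[0.02,-0.01,0.045,0,0,0,1],[0.02,-0.01,0.06,0,0,0,1],[0.02,-0.01,0.07,0,0,0,1],[0.02,-0.01,0.08,0,0,0,1],[0.02,-0.01,0.085,0,0,0,1],[0.02,-0.01,0.085,0,0,0,1],[0.02,-0.01,0.085,0,0,0,1],[0.02,-0.01,0.085,0,0,0,1]]
  ]
}}

```text
time_s: 24.72
position: [0.6185, -0.0916, 0.1124]
tcp_rot: [[0.996, 0.085, 0.002], [0.085, -0.996, -0.0], [0.002, 0.0, -1.0]]
force: [1.9, 1.7, 3.9]
opening: 0.008
grasp_force: 2.2
```

```bash
python3 -c "
from h import *
st()"
```

```text
t 24.72 st [  44.2 -102.7  112.4] F [2.  1.6 3.9] op 0.01
```

Call:
{"fn": "carry_out", "kwargs": {
  "deltas": [
    [[0,0,0.005,0,0,0,1],[0,0,0.01,0,0,0,1],[0,0,0.015,0,0,0,1],[0,0,0.02,0,0,0,1],[0,0,0.025,0,0,0,1],[0,0,0.025,0,0,0,1],[0,0,0.025,0,0,0,1],[0,0,0.025,0,0,0,1],[0,0,0.025,0,0,0,1],[0,0,0.025,0,0,0,1]]
  ]
}}

```text
time_s: 25.55
position: [0.6187, -0.0917, 0.112]
tcp_rot: [[0.996, 0.086, 0.003], [0.086, -0.996, -0.001], [0.003, 0.001, -1.0]]
force: [-3.6, 2.7, 21.6]
opening: 0.008
grasp_force: 10.8
```

Call:
{"fn": "carry_out", "kwargs": {
  "deltas": [
    [[0,0,0.005,0,0,0,1],[0,0,0.01,0,0,0,1],[0,0,0.015,0,0,0,1],[0,0,0.015,0,0,0,1],[0,0,0.015,0,0,0,1],[0,0,0.015,0,0,0,1],[0,0,0.015,0,0,0,1],[0,0,0.015,0,0,0,1],[0,0,0.015,0,0,0,1],[0,0,0.015,0,0,0,1]]
  ]
}}

```text
time_s: 26.38
position: [0.6188, -0.0921, 0.1118]
tcp_rot: [[0.996, 0.086, 0.004], [0.086, -0.996, -0.002], [0.004, 0.003, -1.0]]
force: [-6.0, 2.3, 31.6]
opening: 0.001
grasp_force: 15.7
```

Call:
{"fn": "carry_out", "kwargs": {
  "deltas": [
    [[0,0,-0.02,0,0,0,1],[0,0,-0.05,0,0,0,1],[0,0,-0.12,0,0,0,1],[0,0,-0.2,0,0,0,1],[0,0.05,-0.32,0,0,0,1],[0,0.1,-0.45,0,0,0,1],[0,0.2,-0.6,0,0,0,1],[0,0.35,-0.75,0,0,0,1],[0,0.5,-0.9,0,0,0,1],[0,0.65,-1,0,0,0,1]]
  ]
}}

```text
time_s: 27.22
position: [0.6265, -0.1898, 0.2585]
tcp_rot: [[0.996, 0.086, 0.002], [0.086, -0.996, -0.001], [0.002, 0.001, -1.0]]
force: [1.2, 0.8, -0.3]
opening: 0.011
grasp_force: 0.0
```

Call:
{"fn": "carry_out", "kwargs": {
  "deltas": [
    [[0,0.15,0,0,0,0,1],[0,0.3,0,0,0,0,1],[0,0.45,0,0,0,0,1],[0,0.6,0,0,0,0,1],[0,0.75,0,0,0,0,1],[0,0.9,0,0,0,0,1],[0,1,0,0,0,0,1],[0,1,0,0,0,0,1],[0,1,0,0,0,0,1],[0,1,0,0,0,0,1]]
  ]
}}

```text
time_s: 28.05
position: [0.6385, -0.3368, 0.2554]
tcp_rot: [[0.996, 0.086, -0.001], [0.086, -0.996, 0.002], [-0.001, -0.002, -1.0]]
force: [0.4, 0.2, 0.3]
opening: 0.006
grasp_force: 0.0
```

Run:
```python
from h import *
import cv2
st()
a=capture("scene")[120:340,120:340,::-1];b=capture("top")[120:300,180:440,::-1]
c=np.zeros((400,400,3),np.uint8);c[:277]=cv2.resize(b,(400,277))
cv2.imwrite("pics/f1.png",np.hstack([cv2.resize(a,(400,400)),c]))
```

```text
t 28.05 st [  43.1 -348.7  255.4] F [0.4 0.2 0.3] op 0.01
```

View pics/f1.png

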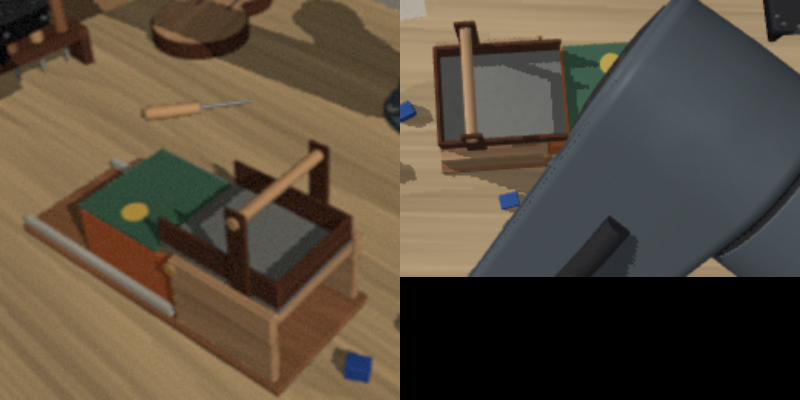

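The lid is flat and shut with its yellow spot up at (135,212). The tray is empty and level, the box is home, and the gouge hasn't moved. Handing in.

```bash
python3 -c "
from rig import job
print(job.hand_in())"
```

```text
the job is handed in; nothing more can be done
None
```

I slid the box home, tipped the tray empty, lowered it gently to level and pressed the lid shut at about 32 N, then handed the job in at about 28 s. The tray was empty afterwards; I saw four of the five offcuts in the box, and the fifth was hidden from the cameras.

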